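# Show the bottom of the tall vial to the inspection camera

### The arm

A 6-joint arm with a two-finger parallel gripper is mounted at the origin on the work surface. World frame = base frame: x ahead of the robot, y to its left, z up, the work surface at z = 0. Lengths are in m, angles in rad, forces in N, time in s.
With the tool pointing down it reaches from about 0.35 to 0.975 m from the base axis. Payload 4.9 kg.
Tool frame: the origin (TCP) lies midway between the tips of the shut fingers; the grasp point (between the pads) lies 19 mm behind it; z points along the fingers, y is the line along which they close (so a half turn about z gives the same grasp; the last joint's range is limited). The gripper opens to 85 mm and grips with 20 to 120 N. Pads are 22 mm wide; open, the fingers measure 114 mm over their backs; the gripper's body (76 mm by 85 mm) begins 54 mm behind the grasp point. The pads swing forward as they close: fully open they stand 13 mm farther back than shut.
Start: joints at [-1.463, 0.053, 1.613, -0, 1.476, -0.119], TCP at [0.141, -0.609, 0.21] pointing down, gripper open.
Joint ranges: [-3.01, 3.01], [-1.01, 2.22], [0.06, 2.58], [-1.02, 4.17], [0.09, 2.62], [-3.14, 3.14]. Speed limits (rad/s): [2.57, 2.57, 3.14, 3.14, 3.14, 3.14].

### API

Orientations are given as a rotation vector (axis times angle).
In Python, from station import ctrl gives the robot as it stands. The module is installed in compiled form; this text tells all that it offers.
- The arm moves only by the shell command python3 -m handwheel 'ROWS' [OPENING] [FORCE]. ROWS is JSON, a list of rows, each a list of 2 entries, a list of its own where there are three numbers: the shift along the tool's x, y, z in cm, then the turn, a rotation vector about the tool's x, y, z in rad. In form: [[[tx, ty, tz], [ax, ay, az]], ...]. A call has 1 to 5 rows; each row is the pose to reach, as a shift and turn from the pose commanded when the call began, along the tool's axes at that moment; what a row does not reach only later rows make up. A row lasts 1/8 s, in which the tool goes at most 62.5 mm and 10.7 degrees, less where a joint would pass 70% of its speed; a pose out of reach is approached as far as the arm can. A call with a gripper value outside its range is refused whole. OPENING is the gripper's target within -1 to 1 (shut at 1, half-way at 0, fully open at -1), set as the call begins (- or left out, the last holds). The fingers move at their own pace and stop on an object; FORCE is the grip in N (left out, the last holds). Time passes only in rows, so rows that repeat a pose let the fingers close. It gives the time, the measured TCP pose, the force, the opening and the grip force at its end, in the units of the state.
- ctrl.get_obs(): the state, without advancing time (a new reading comes with each control period).
- ctrl.get_image(name): name is "scene" or "top" or "wrist"; returns the picture (400x640x3 uint8, blue, green, red); there is no depth.
- ctrl.calibration(name): a dict with "fx", "fy", "cx", "cy" (pixels), "R" (3x3) and "t" (3): a world point X has camera coordinates R X + t. Camera axes: x right, y down, z forward; pixel columns grow to the right and rows downward; lengths in m; the calibration is good to about 2 mm. The wrist camera is an equidistant fisheye: a pixel r from the principal point sees the ray r / f radians off the axis. A picture is of the moment at which its call begins: read the wrist's pose just before it. calibration takes no time and is no camera call; for the wrist camera it gives the pose at the moment of the call.
- ctrl.finish_job(): hands the job in; it is judged then, once.
Trained networks look in the newest picture that a camera, given by its name, has taken for a name from the list of things; names that differ only in an ending like _2 or _b are one class to them, and where a whole thing is asked for, a point or a joint stands for the part that bears it (a point fixed in the world has none). Each returns a list of dicts, best first, with "score" (0 to 1); they miss things now and then, are a little off and sometimes report something else, mostly with a low value. They report only what shows in the picture. A call takes as long as a camera call. They do not tell look-alikes from the thing itself.
- ctrl.look_for(camera, query): "position" ([column, row] in pixels, amid what is visible of it).
- ctrl.landmark_of(camera, query): "position" ([column, row] in pixels: a listed point, or the origin of a listed thing).
The state is a dict: "t": time; "q": joint angles; "dq": joint speeds; "effort": joint torques, N m; "tool_pos": TCP position; "tool_rot": TCP orientation; "contact_force": force on the tool from outside, world axes, zero at the start; "wrist_torque": the same for the moment, N m; "opening": finger opening in m; "grip_force": force on a finger pad.
Only numpy, scipy, OpenCV 4.12 (cv2) and the standard library are available. Lean on these libraries where they do the work, as an engineer would, in place of code of your own. Each camera call takes 0.05 s, during which the arm holds its last target. There are 200 camera calls.

### The job

Take the one tall vial out of the pocket tray and hold it up in front of the small tilted inspection camera so that the lens looks squarely at the vial's bottom: vial centred on the lens's line of sight and lying along it, cap away from the lens, with a gap of about 50 mm between the bottom and the lens. Finish while holding it still there in the gripper; do not touch the camera or its stand, and leave the short vials in their pockets and the other things on the bench where they are.

Things in the scene. Friction and masses are not known exactly. Their poses are not given: they have to be found in the camera images.
- tall_vial_center (a point): the tall screw-cap vial: upright cylinder of amber glass with white cap, 15 mm in diameter all the way up, 64 mm tall (cap: top 14 mm), about 20 g. The point is its centre, 32 mm above its underside; z axis points along the vial from bottom to cap. It stands loosely in one of the tray's pockets, its upper 54 mm sticking out; lift it straight up.
- tray: square aluminium pocket tray, 146 x 146 x 16 mm, fixed to the bench, origin at the centre of its underside, x and y along its sides. 3 x 3 round pockets at 48 mm spacing, 18 mm wide and 10 mm deep (pocket floor 6 mm above the bench). Five vials, one tall and four short, stand in the centre pocket and the four corner pockets, in any order; the four other pockets are empty.
- lens (a point): centre of the front glass of the inspection camera; its z axis points out of the lens along the line of sight. White 50 x 50 x 58 mm box with a round black lens barrel, 42 mm wide, 22 mm long, in a dark fork. The glass lies 46 mm from the fork's pivot, itself 75 mm above the bench. The line of sight rises, leaning 15 to 37 degrees from vertical, roughly towards the robot. The tilt is stiff; leave it.
- camera_stand: the camera's stand, fixed to the bench: dark steel round foot 110 mm wide with a fork of two arms, 90 mm high and 72 mm apart over all along y; origin at the centre of the foot's underside, z up; the camera leans towards its -x side.
- short_vial0_center (a point): a short screw-cap vial, the same amber glass and white cap as the tall one, 15 mm in diameter but only 40 mm tall; the point is its centre, 20 mm above its underside; z axis up through the cap. Stands in a pocket of the tray; stays there.
- short_vial1_center (a point): a short screw-cap vial, the same amber glass and white cap as the tall one, 15 mm in diameter but only 40 mm tall; the point is its centre, 20 mm above its underside; z axis up through the cap. Stands in a pocket of the tray; stays there.
- short_vial2_center (a point): a short screw-cap vial, the same amber glass and white cap as the tall one, 15 mm in diameter but only 40 mm tall; the point is its centre, 20 mm above its underside; z axis up through the cap. Stands in a pocket of the tray; stays there.
- short_vial3_center (a point): a short screw-cap vial, the same amber glass and white cap as the tall one, 15 mm in diameter but only 40 mm tall; the point is its centre, 20 mm above its underside; z axis up through the cap. Stands in a pocket of the tray; stays there.
- dishes: stack of four petri dishes, 91 mm in diameter, 48 mm tall, origin at the centre of its underside; bystander.
- spirit_lamp: glass spirit lamp with metal cap, 72 mm wide, 84 mm tall, origin at the centre of its underside; bystander.
- marker: marker pen lying on the bench, about 125 mm long along its x axis, 17 mm thick, origin at mid-length on its underside; bystander.
Not all that is in view belongs to the job. Several things have the shape of the camera_stand; the one meant has the colours described above.

How it is judged:
On the way:
1. the tall vial is lifted clear of its pocket, in the gripper (z of tall_vial_center in the frame of tray above 0.052 m and contact force between tall_vial and the fingers above 0.5 N and contact force between tall_vial and tray below 0.05 N), for 0.1 s.
At the end, for the whole second after the job is handed in: Gripped vial touches neither camera nor tray, under 30 mm/s; centre within 12 mm of the line of sight (lens x and y) and 67 to 97 mm out from the glass (gap 35 to 65 mm); axis within 0.18 rad of the line of sight, cap away; short vials stand in their pockets (tilt under 0.2 rad) (z of tall_vial_center in the frame of lens between 0.067 and 0.097 m and x of tall_vial_center in the frame of lens between -0.012 and 0.012 m and y of tall_vial_center in the frame of lens between -0.012 and 0.012 m and angle between the z axis of tall_vial_center and the z axis of lens, either way round below 0.18 rad and angle between tall_vial_center's own z axis and vertical below 1.2 rad and contact force between tall_vial and the fingers above 0.5 N and contact force between tall_vial and camera_stand below 0.05 N and contact force between tall_vial and tray below 0.05 N and linear speed of tall_vial below 0.03 m/s and z of each of short_vial0_center, short_vial1_center, short_vial2_center, short_vial3_center in the frame of tray below 0.03 m and angle between each of short_vial0_center, short_vial1_center, short_vial2_center, short_vial3_center's own z axis and vertical below 0.2 rad); the arm keeps its last pose, push and grip.
It fails at once if the camera or its stand is touched (over 1 N) or the camera's tilt changed (lens moved over 4 mm) (contact force between any of the fingers, the arm, tall_vial and camera_stand above 1 N or distance of lens from where it was at the start of the episode above 0.004 m).
It fails at once if a short vial leaves its place (moved over 12 mm) or is tipped over 0.35 rad (distance of any of short_vial0_center, short_vial1_center, short_vial2_center, short_vial3_center from where it was at the start of the episode above 0.012 m or angle between any of short_vial0_center, short_vial1_center, short_vial2_center, short_vial3_center's own z axis and vertical above 0.35 rad).
It fails at once if the dishes, spirit lamp or marker are moved more than 15 mm (distance of any of dishes, spirit_lamp, marker from where it was at the start of the episode above 0.015 m).
It also fails if it takes over 35 s, if anything falls off the work surface, if the arm or the gripper's body presses on something with over 40 N, if the wrist force passes 120 N, or if a joint passes its speed limit or range.

## Working session

There is one attempt and no reset: what is moved stays moved. The work goes in short steps, Python scripts to look and compute and a shell command to move; the robot and the scene stay as the last step left them, time stands still between calls to the robot, and variables do not carry over. Pictures are saved under pics/ and viewed, at most 10 in all, crops included, and the job is handed in when it is done.

```bash
mkdir -p pics; cat > h.py <<'E'
import numpy as np, cv2
from scipy.spatial.transform import Rotation as Rn
from station import ctrl
def ray(c,px):
    K=ctrl.calibration(c) if isinstance(c,str) else c
    R=np.array(K["R"]);t=np.array(K["t"])
    d=np.array([(px[0]-K["cx"])/K["fx"],(px[1]-K["cy"])/K["fy"],1.])
    return -R.T@t,R.T@d/np.linalg.norm(d)
def atz(c,px,z):
    o,d=ray(c,px);return o+d*(z-o[2])/d[2]
def tri(l):
    A=0;b=0
    for o,d in l:
        P=np.eye(3)-np.outer(d,d);A=A+P;b=b+P@o
    X=np.linalg.solve(A,b);return X,[round(1000*np.linalg.norm((np.eye(3)-np.outer(d,d))@(X-o)),1) for o,d in l]
def proj(c,X):
    K=ctrl.calibration(c);p=np.array(K["R"])@X+np.array(K["t"]);return [K["fx"]*p[0]/p[2]+K["cx"],K["fy"]*p[1]/p[2]+K["cy"]]
E
python3 - <<'E'
from h import *
for c in("scene","top"):
    cv2.imwrite(f"pics/{c}0.png",ctrl.get_image(c))
    for q in("tall_vial_center","short_vial0_center","tray","lens","camera_stand","dishes","spirit_lamp","marker"):
        print(c,q,[(np.round(d["position"]).tolist(),round(d["score"],2)) for d in ctrl.landmark_of(c,q)[:6]])
    o,d=ray(c,(320,200));print(o.round(3),d.round(3))
E
```

```text
scene tall_vial_center [([480.0, 318.0], 0.67)]
scene short_vial0_center [([412.0, 296.0], 0.41)]
scene tray [([443.0, 317.0], 0.96)]
scene lens [([326.0, 132.0], 0.94), ([284.0, 180.0], 0.89), ([263.0, 125.0], 0.86)]
scene camera_stand [([265.0, 160.0], 0.81), ([280.0, 211.0], 0.56)]
scene dishes [([303.0, 305.0], 0.64)]
scene spirit_lamp [([316.0, 117.0], 0.87)]
scene marker [([383.0, 205.0], 0.8)]
[0.886 0.467 0.881] [-0.282 -0.558 -0.781]
top tall_vial_center [([184.0, 253.0], 0.42)]
top short_vial0_center [([228.0, 213.0], 0.45)]
top tray [([211.0, 236.0], 0.63)]
top lens [([421.0, 170.0], 0.74), ([383.0, 223.0], 0.68), ([355.0, 162.0], 0.55)]
top camera_stand [([354.0, 170.0], 0.76), ([377.0, 228.0], 0.7), ([412.0, 180.0], 0.65)]
top dishes [([270.0, 149.0], 0.65)]
top spirit_lamp [([448.0, 253.0], 0.61)]
top marker [([315.0, 253.0], 0.74)]
[ 0.357 -0.092  1.254] [ 0.18   0.005 -0.984]
```

View pics/scene0.png

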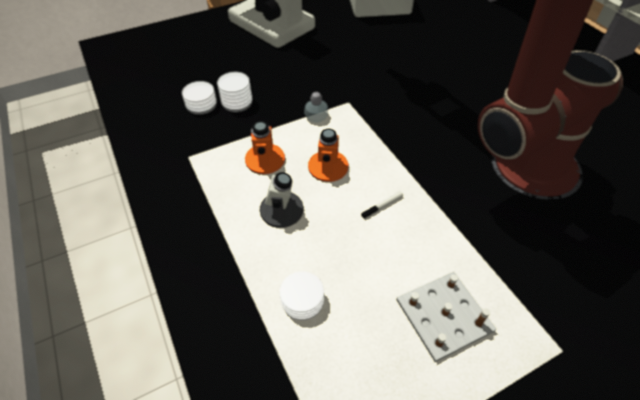

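View pics/top0.png

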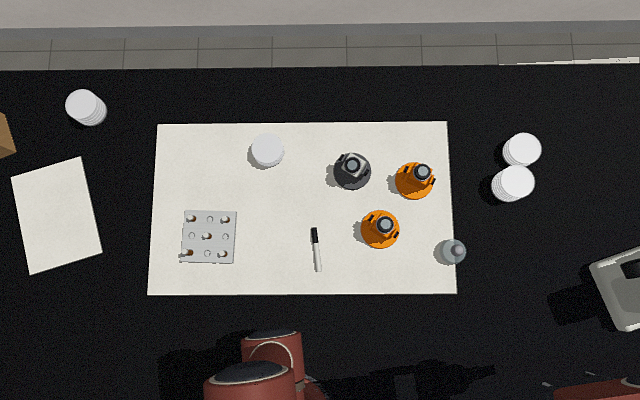

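The scene picture shows look-alikes for the camera stand: orange at (265,145) and (328,150), and dark and white at (281,200). The dark one is meant, top (352,168). Vial candidates are the five in the tray: scene (415,300), (453,282), (447,310), (440,342) and (482,320). The last, top (184,253), looks tallest. I'll check both choices in a crop.

```bash
python3 - <<'E'
from h import *
s=cv2.imread("pics/scene0.png");t=cv2.imread("pics/top0.png")
f=lambda im,x,y:cv2.resize(im[y:y+95,x:x+130],None,fx=3,fy=3,interpolation=cv2.INTER_CUBIC)
cv2.imwrite("pics/crop1.png",np.vstack([np.hstack([f(s,380,268),f(s,220,145)]),np.hstack([f(t,150,190),f(t,290,120)])]))
print("tallvial",tri([ray("scene",(480,318)),ray("top",(184,253))]))
print("lens",tri([ray("scene",(284,180)),ray("top",(355,162))]))
print("stand",tri([ray("scene",(280,211)),ray("top",(354,170))]))
print("tray",tri([ray("scene",(443,317)),ray("top",(211,236))]))
for n,a,b in(("dish",(303,305),(270,149)),("mark",(383,205),(315,253)),("lens o1",(326,132),(383,223)),("lens o2",(263,125),(421,170))):print(n,tri([ray("scene",a),ray("top",b)]))
k=ctrl.calibration("wrist");print(k)
E
```

```text
tallvial (array([0.43682128, 0.28356693, 0.04541932]), [np.float64(4.8), np.float64(4.8)])
lens (array([ 0.66041786, -0.17474793,  0.11614712]), [np.float64(7.2), np.float64(7.2)])
stand (array([ 0.67238354, -0.18297484, -0.00441501]), [np.float64(3.3), np.float64(3.3)])
tray (array([ 0.48301988,  0.22971417, -0.00450493]), [np.float64(2.7), np.float64(2.7)])
dish (array([ 0.73481606,  0.06671377, -0.00352354]), [np.float64(7.9), np.float64(7.9)])
mark (array([ 0.4356739 , -0.07143976,  0.00426145]), [np.float64(2.5), np.float64(2.5)])
lens o1 (array([ 0.50327574, -0.24762401,  0.13272442]), [np.float64(3.0), np.float64(3.0)])
lens o2 (array([ 0.63507429, -0.34604444,  0.13419162]), [np.float64(3.9), np.float64(3.9)])
{'fx': 309.70691628693146, 'fy': 309.70691628693146, 'cx': 318.726728475765, 'cy': 202.95832337814488, 'R': array([[ 2.23824290e-01, -9.74629366e-01, -5.35857367e-04],
       [-9.23326137e-01, -2.12218434e-01,  3.20050279e-01],
       [-3.12044119e-01, -7.11402554e-02, -9.47400407e-01]]), 't': array([-0.62442629, -0.04139034,  0.38143727])}
```

View pics/crop1.png

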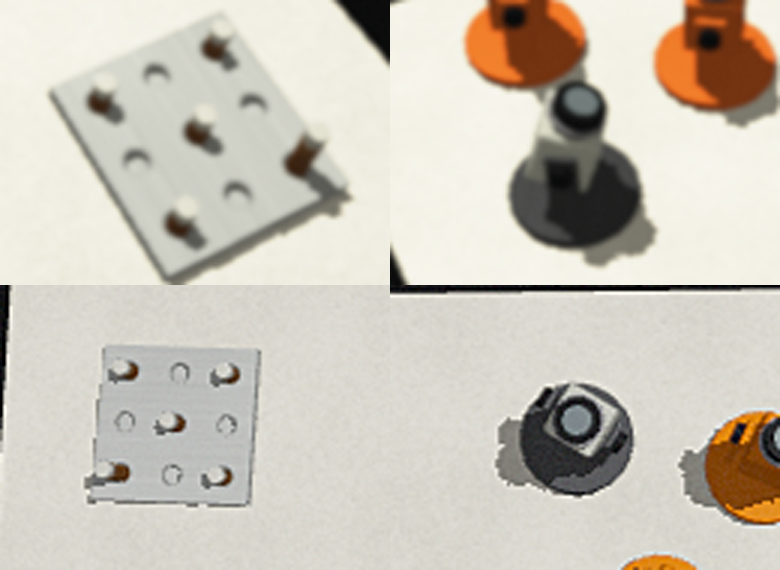

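The crop confirms both choices. The tall vial is the near-left corner one (scene ~(482,318), top ~(186,252)). The dark and white camera's lens is at scene (283,179) and top (352,165). Next is a closer wrist view of the lens on the way.

```bash
cat >> h.py <<'E'
def pose():
    o=ctrl.get_obs();return np.array(o["tool_pos"]),Rn.from_rotvec(o["tool_rot"]),o
def rel(p,R=None):
    p0,R0,o=pose();d=R0.inv().apply(np.array(p)-p0)*100
    r=(R0.inv()*R).as_rotvec() if R is not None else np.zeros(3)
    print("t",round(o["t"],2),"shift cm",d.round(2).tolist(),"turn",r.round(3).tolist(),"rows",round(np.linalg.norm(d)/6.25,1),round(np.linalg.norm(r)/.187,1))
def wray(px,K=None):
    K=K or ctrl.calibration("wrist");R=np.array(K["R"]);t=np.array(K["t"])
    v=np.array([px[0]-K["cx"],px[1]-K["cy"]]);r=np.hypot(*v);a=r/K["fx"]
    return -R.T@t,R.T@np.array([*(np.sin(a)*v/r),np.cos(a)])
E
python3 - <<'E'
from h import *
p,R,o=pose();print(p,R.as_matrix().round(3),o["opening"])
K=ctrl.calibration("wrist");C=-K["R"].T@K["t"];print("cam in tool",R.inv().apply(C-p).round(3),"axis in tool",R.inv().apply(K["R"][2]).round(3))
print("lens",tri([ray("scene",(283.3,179.3)),ray("top",(352.3,165))]))
rel([0.50,-0.16,0.36])
E
```

```text
[ 0.14052009 -0.60898145  0.20961723] [[ 0.974  0.225  0.   ]
 [ 0.225 -0.974 -0.   ]
 [-0.     0.    -1.   ]] 0.08554834624975305
cam in tool [ 0.082 -0.    -0.165] axis in tool [-0.32  -0.001  0.947]
lens (array([ 0.65710632, -0.17111007,  0.11771003]), [np.float64(1.0), np.float64(1.0)])
t 0.9 shift cm [45.12, -35.67, -15.04] turn [0.0, 0.0, 0.0] rows 9.5 0.0
```

```bash
python3 -m handwheel '[[[6,-2,-9],[0,0,0]],[[45,-35.5,-11],[0,0,0]],[[45,-35.5,-11],[0,0,0]],[[45,-35.5,-11],[0,0,0]],[[45,-35.5,-11],[0,0,0]]]' -0.3 40; python3 -m handwheel '[[[0,0,0],[0,0,0]]]'; python3 -c "
from h import *
rel([0.5,-0.16,0.32])"
```

```text
t: 1.52
tool_pos: [0.3232, -0.3913, 0.2883]
tool_rot: [3.121, 0.355, 0.001]
contact_force: [0.2, -0.0, 0.3]
opening: 0.0557
grip_force: 0.0
t: 1.65
tool_pos: [0.3246, -0.3904, 0.2892]
tool_rot: [3.118, 0.364, 0.002]
contact_force: [-1.1, -0.7, -0.5]
opening: 0.0556
grip_force: 0.0
t 1.65 shift cm [22.38, -18.37, -3.09] turn [0.0, 0.0, 0.0] rows 4.7 0.0
```

```bash
python3 -m handwheel '[[[22.4,-18.4,-3],[0,0,0]],[[22.4,-18.4,-3],[0,0,0]],[[22.4,-18.4,-3],[0,0,0]],[[22.4,-18.4,-3],[0,0,0]],[[22.4,-18.4,-3],[0,0,0]]]'; python3 -m handwheel '[[[0,0,0],[0,0,0]],[[0,0,0],[0,0,0]]]'; python3 - <<'E'
from h import *
K=ctrl.calibration("wrist");np.save("KA.npy",K,allow_pickle=True)
im=ctrl.get_image("wrist");cv2.imwrite("pics/wA.png",im)
for q in("lens","camera_stand"):
    for d in ctrl.landmark_of("wrist",q)[:4]:
        o,v=wray(d["position"],K);z=.118 if q=="lens" else 0
        print(q,np.round(d["position"],1),round(d["score"],2),(o+v*(z-o[2])/v[2]).round(4))
print(pose()[0])
E
```

```text
t: 2.28
tool_pos: [0.5003, -0.1621, 0.3181]
tool_rot: [3.121, 0.357, 0.0]
contact_force: [-0.4, -0.3, 0.1]
opening: 0.0553
grip_force: 0.0
t: 2.52
tool_pos: [0.4988, -0.1642, 0.3175]
tool_rot: [3.121, 0.354, -0.001]
contact_force: [0.4, 0.3, -0.5]
opening: 0.0556
grip_force: 0.0
lens [387.4 187.1] 0.93 [ 0.498  -0.2513  0.118 ]
lens [352.8  42.5] 0.71 [ 0.6572 -0.1676  0.118 ]
lens [490.5 100.7] 0.6 [ 0.6425 -0.3564  0.118 ]
camera_stand [373.6 169.8] 0.89 [ 0.4943 -0.2551  0.    ]
camera_stand [353.5  47.3] 0.62 [ 0.6752 -0.1775  0.    ]
camera_stand [455.5  99.5] 0.57 [ 0.6428 -0.3592  0.    ]
camera_stand [255.6 174.6] 0.16 [ 0.4442 -0.0712  0.    ]
[ 0.49850534 -0.1645468   0.31758324]
```

View pics/wA.png

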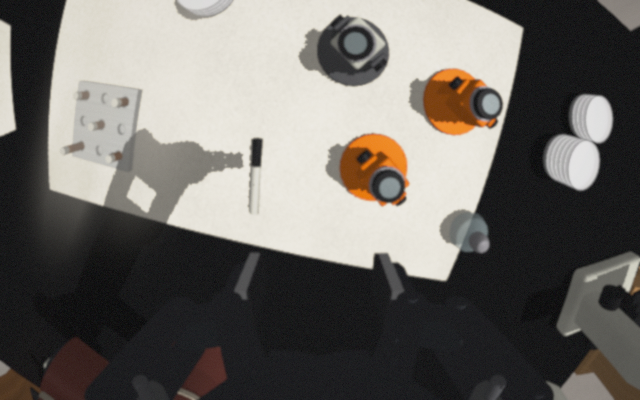

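The wrist view shows the dark stand at foot (353,49) and lens (355,43), with the tray at left and the tall vial at (72,148). I'll take one closer look from further out, then go on to the vial.

```bash
python3 -m handwheel '[[[14.4,-5.5,2],[0,0,0]],[[14.4,-5.5,2],[0,0,0]],[[14.4,-5.5,2],[0,0,0]],[[14.4,-5.5,2],[0,0,0]],[[14.4,-5.5,2],[0,0,0]]]'; python3 - <<'E'
from h import *
K=ctrl.calibration("wrist")
im=ctrl.get_image("wrist")
KA=np.load("KA.npy",allow_pickle=True).item()
g=[ray("scene",(283.3,179.3)),ray("top",(352.3,165)),wray((355,43),KA)]
for q in("lens","camera_stand"):
    for d in ctrl.landmark_of("wrist",q)[:4]:
        o,v=wray(d["position"],K);z=.118 if q=="lens" else 0
        print(q,np.round(d["position"],1),round(d["score"],2),(o+v*(z-o[2])/v[2]).round(4))
print(pose()[0])
# predicted px of lens by search is skipped; crop around the best match
best=min(ctrl.landmark_of("wrist","lens"),key=lambda d:np.linalg.norm(np.cross(wray(d["position"],K)[1],np.array([.657,-.17,.118])-wray(d["position"],K)[0])))["position"]
x,y=int(best[0])-75,max(0,int(best[1])-60);print("crop",x,y)
cv2.imwrite("pics/wB.png",cv2.resize(im[y:y+120,x:x+150],None,fx=5,fy=5,interpolation=cv2.INTER_CUBIC))
g.append(wray(best,K));print(tri(g[:3]),tri(g));np.save("KB.npy",K,allow_pickle=True)
rel([.437,.284,.2])
E
```

```text
t: 3.3
tool_pos: [0.6266, -0.0784, 0.2979]
tool_rot: [3.121, 0.353, -0.001]
contact_force: [-0.2, -0.2, -0.0]
opening: 0.0552
grip_force: 0.0
lens [417.2 291.2] 0.78 [ 0.497  -0.2483  0.118 ]
lens [517.6 213. ] 0.76 [ 0.6401 -0.3575  0.118 ]
lens [403.5 167.2] 0.57 [ 0.6578 -0.1719  0.118 ]
camera_stand [479.4 189.2] 0.85 [ 0.6394 -0.3564  0.    ]
camera_stand [399.8 256.3] 0.78 [ 0.4902 -0.2533  0.    ]
camera_stand [392.1 141.8] 0.69 [ 0.6749 -0.1815  0.    ]
[ 0.62653218 -0.07839159  0.29853373]
crop 328 107
(array([ 0.65714983, -0.1706639 ,  0.11812959]), [np.float64(0.9), np.float64(1.2), np.float64(0.5)]) (array([ 0.65732632, -0.17100561,  0.11804386]), [np.float64(1.2), np.float64(0.8), np.float64(0.8), np.float64(1.0)])
t 3.5 shift cm [-10.39, -39.55, 9.82] turn [0.0, 0.0, 0.0] rows 6.7 0.0
```

View pics/wB.png

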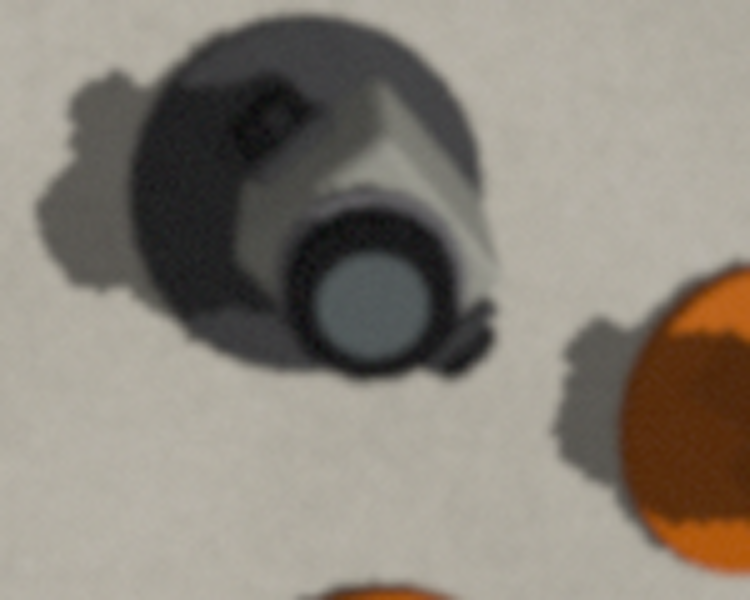

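The close view shows the foot centred at (389,146) and the lens at (402,168), agreeing with the earlier position. The line of sight leans about 25°, towards (-0.87,0.49). On to the vial.

```bash
python3 -m handwheel '[[[-10.5,-39.5,10],[0,0,0]],[[-10.5,-39.5,10],[0,0,0]],[[-10.5,-39.5,10],[0,0,0]],[[-10.5,-39.5,10],[0,0,0]],[[-10.5,-39.5,10],[0,0,0]]]';python3 -c "
from h import *
rel([.437,.284,.18])
K=np.load('KB.npy',allow_pickle=True).item()
o,v=wray((389.4,145.6),K);print((o+v*(.01-o[2])/v[2]).round(4))"
```

```text
t: 4.12
tool_pos: [0.4841, 0.192, 0.2238]
tool_rot: [-3.121, -0.354, -0.003]
contact_force: [0.7, 0.6, -0.1]
opening: 0.0559
grip_force: 0.0
t 4.12 shift cm [-2.54, -10.02, 4.37] turn [0.0, 0.0, 0.0] rows 1.8 0.0
[ 0.669  -0.1764  0.01  ]
```

```bash
python3 -m handwheel '[[[-2.5,-10,4.4],[0,0,0]],[[-2.5,-10,4.4],[0,0,0]],[[-2.5,-10,4.4],[0,0,0]],[[-2.5,-10,4.4],[0,0,0]]]';python3 - <<'E'
from h import *
K=ctrl.calibration("wrist");im=ctrl.get_image("wrist")
g=[ray("scene",(480,318)),ray("top",(184,253))]
for q in("tall_vial_center","short_vial0_center","tray"):
    for d in ctrl.landmark_of("wrist",q)[:5]:
        o,v=wray(d["position"],K);z={"t":.038,"s":.026}[q[0]] if q!="tray" else 0
        print(q,np.round(d["position"],1),round(d["score"],2),(o+v*(z-o[2])/v[2]).round(4))
cv2.imwrite("pics/wC.png",im);print(pose()[0],pose()[2]["opening"]);np.save("KC.npy",K,allow_pickle=True)
E
```

```text
t: 4.62
tool_pos: [0.4388, 0.2824, 0.1803]
tool_rot: [3.121, 0.355, 0.002]
contact_force: [-0.6, 0.5, 1.1]
opening: 0.0555
grip_force: 0.0
tall_vial_center [320.8 186.8] 0.81 [0.4355 0.2799 0.038 ]
tall_vial_center [433.7 121. ] 0.2 [0.5308 0.1829 0.038 ]
short_vial0_center [434.3 122.5] 0.68 [0.5299 0.1772 0.026 ]
tray [367.  147.6] 0.93 [0.4819 0.2369 0.    ]
[0.43943228 0.28202193 0.18057647] 0.05535994781987393
```

View pics/wC.png

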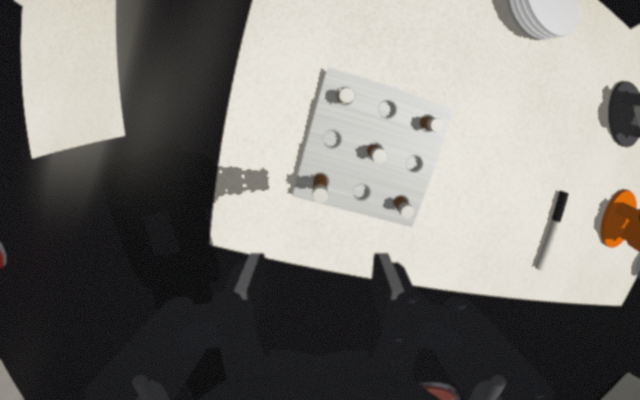

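The wrist view shows the tall vial's cap at (320,196) and base at (320,178), centred on the finger midline. The other four vials are short. Descending to grasp.

```bash
python3 -m handwheel '[[[-0.35,0.05,6],[0,0,0]],[[-0.35,0.05,10],[0,0,0]],[[-0.35,0.05,14],[0,0,0]],[[-0.35,0.05,14],[0,0,0]],[[-0.35,0.05,14],[0,0,0]]]'; python3 -m handwheel '[[[0,0,0],[0,0,0]],[[0,0,0],[0,0,0]],[[0,0,0],[0,0,0]],[[0,0,0],[0,0,0]],[[0,0,0],[0,0,0]]]' 1 40
```

```text
t: 5.45
tool_pos: [0.4366, 0.2818, 0.0415]
tool_rot: [-3.121, -0.354, -0.004]
contact_force: [0.2, 0.2, 0.4]
opening: 0.0556
grip_force: 0.0
t: 6.08
tool_pos: [0.4363, 0.2821, 0.0412]
tool_rot: [-3.121, -0.356, -0.004]
contact_force: [-0.6, -0.7, 6.0]
opening: 0.0121
grip_force: 39.1
```

```bash
python3 -m handwheel '[[[0,0,-2],[0,0,0]],[[0,0,-5],[0,0,0]],[[0,0,-10],[0,0,0]],[[0,0,-15],[0,0,0]],[[0,0,-15],[0,0,0]]]'; python3 -m handwheel '[[[0,0,0],[0,0,0]],[[0,0,0],[0,0,0]]]'; python3 - <<'E'
from h import *
K=ctrl.calibration("wrist");im=ctrl.get_image("wrist")
for d in ctrl.landmark_of("wrist","tall_vial_center")[:2]:print(d)
s=ctrl.get_image("scene")
for d in ctrl.landmark_of("scene","tall_vial_center")[:2]:print(d)
p,R,o=pose();print(p,o["opening"],o["grip_force"])
u,v=map(int,proj("scene",p));print(u,v)
f=lambda a,x,y:cv2.resize(a[max(y,0):max(y,0)+100,x:x+130],(520,400),interpolation=cv2.INTER_CUBIC)
A=f(s,min(u-65,510),v-50);B=cv2.resize(im[150:350,190:450],(520,400))
cv2.imwrite("pics/gD.png",cv2.resize(np.hstack([A,B]),(800,308)))
E
```

```text
t: 6.7
tool_pos: [0.4377, 0.2829, 0.1951]
tool_rot: [-3.118, -0.355, -0.015]
contact_force: [-0.4, 0.5, -0.6]
opening: 0.0123
grip_force: 39.0
t: 6.95
tool_pos: [0.4338, 0.2811, 0.1873]
tool_rot: [3.12, 0.355, -0.006]
contact_force: [-0.5, 0.7, 0.1]
opening: 0.0118
grip_force: 39.0
{'position': [314.4, 242.9], 'score': 0.74}
{'position': [505.5, 282.5], 'score': 0.62}
[0.43447986 0.281298   0.18833834] 0.01217604632464527 38.99082362651825
505 282
```

View pics/gD.png

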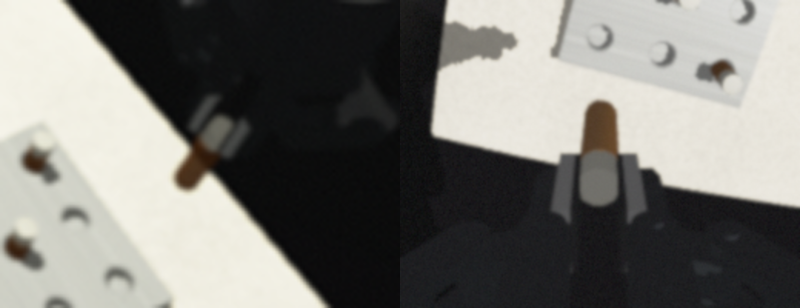

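The vial is held clear of the tray, between the pads near its cap: scene bottom (500,291), wrist tip (320,215). I'll fit its pose in the tool to check for tilt, then plan the final pose.

```bash
cat > fit.py <<'E'
from h import *
from scipy.optimize import least_squares
def wproj(K,X):
    p=np.array(K["R"])@X+np.array(K["t"]);a=np.arctan2(np.hypot(p[0],p[1]),p[2]);n=np.hypot(p[0],p[1])
    return np.array([K["cx"]+K["fx"]*a*p[0]/n,K["cy"]+K["fx"]*a*p[1]/n])
p,R,o=pose();K=ctrl.calibration("wrist")
th=np.linspace(0,2*np.pi,40)
def ends(q):  # q: x,y,z of centre in tool (mm), tilts about tool x,y
    T=Rn.from_rotvec([q[3],q[4],0]);out=[]
    for s,w in((1,0),(-1,1)):
        pts=np.c_[7.5*np.cos(th),7.5*np.sin(th),np.full(40,s*32.)]
        X=p+R.apply((T.apply(pts)+q[:3])/1000)
        for P in([wproj(K,x) for x in X],[np.array(proj("scene",x)) for x in X]):
            out.append(np.array(P))
    return out
def res(q):
    bw,bs,tw,ts=ends(q)
    ax=(bs.mean(0)-ts.mean(0));ax/=np.linalg.norm(ax)
    e=[bw[:,1].min()-215,tw[:,1].max()-284,bw[:,0].mean()-320,tw[:,0].mean()-319.4,
       (bs@ax).max()-np.array([499,293.])@ax,(ts@ax).min()-np.array([513,268.5])@ax]
    n=np.array([-ax[1],ax[0]]);e+=[(bs.mean(0)-[500.5,290.5])@n,(ts.mean(0)-[511.5,271])@n]
    return np.r_[e,np.array(q[:2])/3,(q[2]-2)/4,np.array(q[3:])/.1]
s=least_squares(res,[0,0,0,0,0]);print(s.x.round(3),res(s.x).round(1));print(res([0,0,-1,0,0]).round(1))
E
python3 fit.py
```

```text
[ 0.576  0.16  -0.554 -0.003 -0.032] [ 0.3  0.4 -0.2  0.3  0.8  1.4  0.5 -0.9  0.2  0.1 -0.6 -0.  -0.3]
[ 0.   3.3 -0.6  0.2  0.9  0.5  0.4 -1.1  0.   0.  -0.8  0.   0. ]
```

```bash
cat > tgt.py <<'E'
from h import *
import sys
L=np.array([.6573,-.171,.118]);th=np.radians(23.5);a=np.array([-.87,.49]);a/=np.hypot(*a)
d=np.r_[np.sin(th)*a,np.cos(th)]
p,R,o=pose();z=R.as_matrix()[:,2]
v=np.cross(z,-d);n=np.linalg.norm(v);D=Rn.from_rotvec(v/n*np.arctan2(n,z@-d)) if n>1e-6 else Rn.identity()
rel(L+d*float(sys.argv[1]),D*R);print(L+d*float(sys.argv[1]),o["opening"],o["grip_force"])
E
python3 tgt.py 0.2
```

```text
t 7.15 shift cm [5.63, 43.71, -11.3] turn [-0.276, 0.305, 0.0] rows 7.3 2.2
[ 0.58781335 -0.13186384  0.30141201] 0.01217604632464527 38.99082362651825
```

```bash
python3 -m handwheel '[[[0.7,4,-4],[0,0,0]],[[1.5,9,-8],[-0.05,0.06,0]],[[2.2,14.5,-11.3],[-0.11,0.12,0]],[[2.9,20,-11.3],[-0.17,0.18,0]],[[3.6,25,-11.3],[-0.22,0.24,0]]]'; python3 -m handwheel '[[[0,0,0],[0,0,0]]]'; python3 tgt.py 0.2
```

```text
t: 7.78
tool_pos: [0.527, 0.0444, 0.3035]
tool_rot: [2.904, 0.33, 0.393]
contact_force: [0.6, 0.2, -0.8]
opening: 0.012
grip_force: 39.0
t: 7.9
tool_pos: [0.5259, 0.0439, 0.3017]
tool_rot: [2.906, 0.326, 0.387]
contact_force: [-1.0, 0.9, -0.9]
opening: 0.012
grip_force: 39.1
t 7.9 shift cm [1.6, 18.01, 4.54] turn [-0.055, 0.065, 0.0] rows 3.0 0.5
[ 0.58781335 -0.13186384  0.30141201] 0.011953738426033181 39.05990123748779
```

```bash
python3 -m handwheel '[[[0.5,5,1.2],[-0.02,0.02,0]],[[1,10,2.5],[-0.04,0.04,0]],[[1.4,15,3.8],[-0.055,0.065,0]],[[1.6,18,4.5],[-0.055,0.065,0]],[[1.6,18,4.5],[-0.055,0.065,0]]]'; python3 -m handwheel '[[[0,0,0],[0,0,0]],[[0,0,0],[0,0,0]]]'; python3 tgt.py 0.11; python3 - <<'E'
from h import *
im=ctrl.get_image("wrist");s=ctrl.get_image("scene")
u,v=map(int,proj("scene",np.array([.64,-.16,.16])))
A=cv2.resize(s[v-60:v+60,u-70:u+70],(560,480),interpolation=cv2.INTER_CUBIC);B=cv2.resize(im[60:300,190:470],(560,480))
cv2.imwrite("pics/gE.png",cv2.resize(np.hstack([A,B]),(800,343)))
for d in ctrl.landmark_of("scene","lens")[:3]:print(d)
E
```

```text
t: 8.52
tool_pos: [0.5889, -0.1303, 0.3017]
tool_rot: [2.847, 0.322, 0.483]
contact_force: [0.1, 0.5, -0.3]
opening: 0.0122
grip_force: 39.1
t: 8.78
tool_pos: [0.5889, -0.128, 0.3027]
tool_rot: [2.845, 0.327, 0.486]
contact_force: [0.5, 0.3, -0.1]
opening: 0.0121
grip_force: 39.1
t 8.78 shift cm [-0.26, 0.34, 9.15] turn [-0.002, -0.003, 0.0] rows 1.5 0.0
[ 0.61908234 -0.14947511  0.21887661] 0.012126540381109706 39.12847459316254
{'position': [326.2, 130.7], 'score': 0.83}
{'position': [260.5, 121.3], 'score': 0.67}
{'position': [283.5, 175.4], 'score': 0.61}
```

View pics/gE.png

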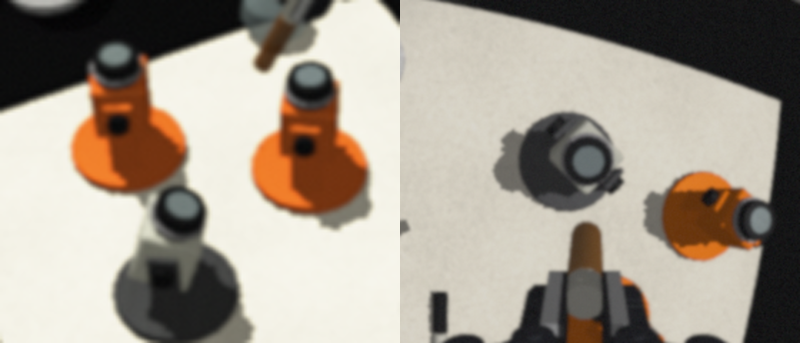

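```bash
python3 - <<'E'
from h import *
p,R,o=pose();u,v=map(int,proj("scene",np.array([.64,-.16,.16])))
f=lambda X:((np.array(proj("scene",X))-[u-70,v-60])*2.857).round(1)
for n,s in(("vbot",.031),("capbound",-.019),("vtop",-.033),("extended",.19)):print(n,f(p+R.apply([0,0,s])))
print("lens",f(np.array([.6573,-.171,.118])),"stand",f(np.array([.673,-.179,0.01])))
s=ctrl.get_image("scene");x,y=map(int,proj("scene",p))
cv2.imwrite("pics/gF.png",cv2.resize(s[y-35:y+35,x-45:x+45],(720,560),interpolation=cv2.INTER_CUBIC));print("TCP",np.array(proj("scene",p))-[x-45,y-35])
for n,q in(("bot",.031),("bound",-.017),("top",-.033)):print(n,(8*(np.array(proj("scene",p+R.apply([0,0,q])))-[x-45,y-35])).round())
E
```

```text
vbot [261.1  64.1]
capbound [289.6  13.3]
vtop [298.   -1.6]
extended [184.  201.3]
lens [179.5 206.1] stand [167.7 289.4]
TCP [45.47921954 35.58847753]
bot [315. 371.]
bound [392. 235.]
top [418. 187.]
```

View pics/gF.png

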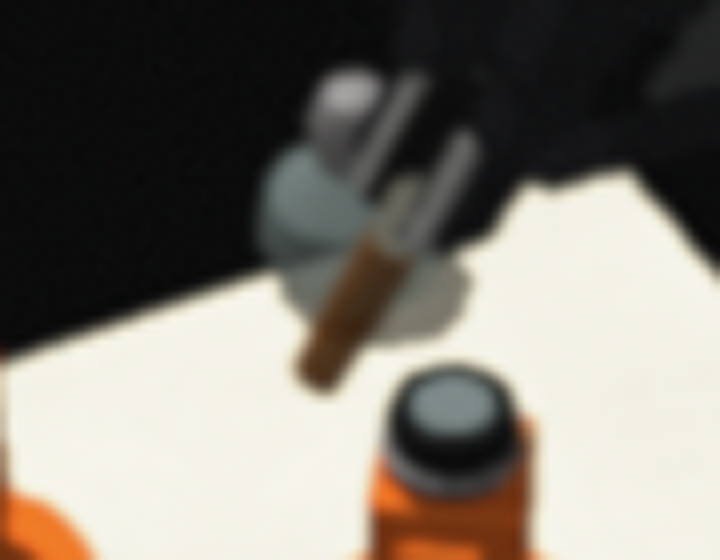

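The crop shows the vial's bottom at (318,372) and cap edge at (386,243), matching prediction to within about 1 px, so it lies along the tool axis. Approaching along the line of sight.

```bash
python3 -m handwheel '[[[-0.2,0.3,3],[0,0,0]],[[-0.3,0.3,6],[0,0,0]],[[-0.3,0.3,8.5],[0,0,0]],[[-0.3,0.3,10.5],[0,0,0]],[[-0.3,0.3,11.8],[0,0,0]]]'; python3 -m handwheel '[[[0,0,0],[0,0,0]],[[0,0,0],[0,0,0]],[[0,0,0],[0,0,0]]]'; python3 tgt.py 0.083; python3 - <<'E'
from h import *
im=ctrl.get_image("wrist");s=ctrl.get_image("scene")
u,v=map(int,proj("scene",np.array([.64,-.16,.16])))
A=cv2.resize(s[v-60:v+60,u-70:u+70],(560,480),interpolation=cv2.INTER_CUBIC);B=cv2.resize(im[60:300,190:470],(560,480))
cv2.imwrite("pics/gG.png",cv2.resize(np.hstack([A,B]),(800,343)))
E
```

```text
t: 9.6
tool_pos: [0.6279, -0.1558, 0.1933]
tool_rot: [2.845, 0.325, 0.484]
contact_force: [0.2, 0.9, -0.6]
opening: 0.0123
grip_force: 39.1
t: 9.98
tool_pos: [0.6283, -0.1559, 0.1958]
tool_rot: [2.843, 0.325, 0.488]
contact_force: [-0.4, 0.2, -0.1]
opening: 0.0119
grip_force: 39.1
t 9.97 shift cm [-0.0, -0.15, 0.14] turn [-0.0, -0.004, 0.0] rows 0.0 0.0
[ 0.62846304 -0.15475849  0.19411599] 0.011920783625406769 39.129159450531006
```

View pics/gG.png

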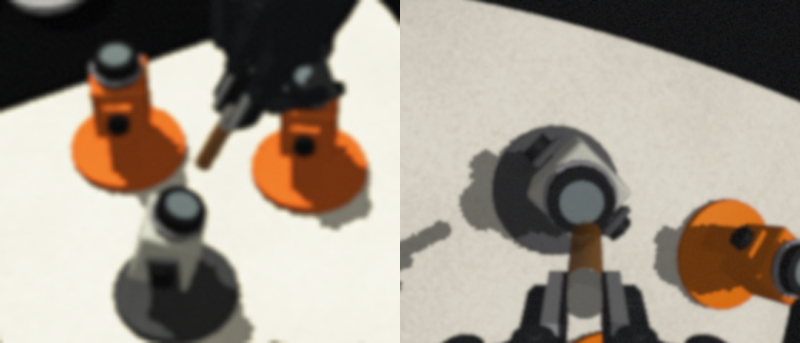

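The picture shows the vial axis, wrist crop (586,240), pointing at the lens centre (582,203). The gap looks right and nothing touches. Handing in.

```bash
python3 -c "
from station import ctrl
print(ctrl.finish_job())"
```

```text
the job is handed in; nothing more can be done
None
```

I've handed the job in with the tall vial held still in front of the dark-stand camera: on its line of sight, cap away, about 50 mm from the lens by my measurements. The 23.5° lean I used for the line of sight is good to about 4°. No verdict came back.

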